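Open the safety-capped jar in the jar rack

TASK

Set the loose jar with the orange safety cap upright into the empty square pocket of the wooden jar rack, lowering it gently until it stands on the pocket's floor so that it cannot turn. Then press its cap down, twist it anticlockwise until it is free and lift it off, leaving the jar seated in the pocket. The program finishes while still holding the cap in the gripper, level and 5 to 10 cm straight above the open jar; do not put it down, keep the jar upright all along and leave the other jars, the plaster mould and the bowl where they are.

Things in the scene. Friction and masses are not known exactly. Their poses are not given: they have to be found in the camera images.
- jar_base (a point): Centre of the underside of the loose square white jar with orange bands; z up, x and y square to its sides. Body 60 x 60 mm, 84 mm high, edges bevelled 5 mm; sloping shoulder to 98 mm; round neck 37 mm wide, mouth at 124 mm; 135 mm high with its cap, 0.25 to 0.43 kg. The locked cap carries the jar: both can be lifted together by the cap
- jar_mouth (a point): Centre of the jar's open mouth, the top of its neck, 124 mm above its underside
- jar: The whole jar without its cap, with origin and axes as at its base point
- cap_center (a point): Centre (half-way up) of the jar's round ribbed orange safety cap, 55 mm diameter, 24 mm high, white arrows on top; 123 mm above the jar's underside while locked, lower rim 12 mm below this point, 13 mm of neck and then the sloping shoulder below the rim. Three inner lugs hook under flanges of the neck (bayonet, no thread); locked, it turns only a few degrees
- cap: The same cap: origin at the centre of its lower rim, z up; x along the jar's x while locked. Pressed down at least 4 mm against a spring (4 N at first, 8 N at 4 mm, stop at 5 mm) its lugs pass below the locking teeth; then turned anticlockwise from above by 60 degrees relative to the jar (38 to 80 will do, stop at about 88) it is free and lifts straight off
- pocket_floor (a point): Centre of the floor of the empty end pocket of the dark wooden rack screwed to the bench; x, y square to its sides, z up. Pocket 65 x 65 mm, 44 mm deep, floor 10 mm and rack top 54 mm above the bench. Pockets 95 and 190 mm along its +y hold other jars. The jar fits in any of its four quarter turns, and can then turn about 6 degrees either way
- rack_jar1: Bystander: white jar with blue cap and bands, in the pocket next to the empty one, top 145 mm above the bench; origin at the centre of its underside
- rack_jar2: Bystander: white jar with grey cap and bands, in the far pocket, top 145 mm above the bench; origin at the centre of its underside
- mould: Bystander: round white plaster mould with a hollow in its top, 104 mm in diameter, 40 mm high; origin at the centre of its underside
- bowl: Bystander: steel bowl, 100 mm in diameter, 42 mm high; origin at the centre of its underside
Things that resemble listed ones, but are neither listed nor needed, are in the scene too. There is more than one size of the cap; the job needs the largest.

How it is judged (in metres and radians):
On the way, in this order (a step that is already met when the one before it is completed fails the run):
1. the jar stands upright on the floor of the empty pocket with its cap still locked on (horizontal distance between jar_base and pocket_floor below 0.006 m and z of jar_base in the frame of pocket_floor below 0.003 m and angle between jar_base's own z axis and vertical below 0.08 rad and z of cap in the frame of jar below 0.114 m and angle between the x axis of cap and the x axis of jar, either way round below 0.25 rad), for 0.2 s.
2. the pressed cap is twisted past its locking teeth while it is still down on the seated jar (angle between the x axis of cap and the x axis of jar, either way round above 0.52 rad and z of cap in the frame of jar below 0.116 m and z of jar_base in the frame of pocket_floor below 0.004 m), for 0.02 s.
At the end, for the whole second after the job is handed in: Jar upright and at rest on the pocket floor (within 3 mm, 6 mm of centre); fingers still hold the cap, still and level within 0.3 rad, its rim 30 to 150 mm above the mouth, within 30 mm of the axis, touching nothing else; other jars, mould and bowl moved less than 20 mm (horizontal distance between jar_base and pocket_floor below 0.006 m and z of jar_base in the frame of pocket_floor below 0.003 m and angle between jar_base's own z axis and vertical below 0.08 rad and linear speed of each of jar, cap below 0.02 m/s and z of cap in the frame of jar_mouth between 0.03 and 0.15 m and horizontal distance between cap and jar_mouth below 0.03 m and angle between cap's own z axis and vertical below 0.3 rad and contact force between the fingers and cap above 1 N and not (contact force between cap and jar above 0.05 N) and not (contact force between the fingers and jar above 0.05 N) and distance of each of rack_jar1, rack_jar2, mould, bowl from where it was at the start of the episode below 0.02 m); the arm keeps its last pose, push and grip.
It fails at once if the jar is tipped (angle between jar_base's own z axis and vertical above 0.4 rad).
It fails at once if the jar is dropped into the pocket instead of being lowered (horizontal distance between jar_base and pocket_floor below 0.02 m and z of jar_base in the frame of pocket_floor below 0.05 m and linear speed of jar above 0.5 m/s).
It fails at once if another jar, the mould or the bowl is disturbed (distance of any of rack_jar1, rack_jar2, mould, bowl from where it was at the start of the episode above 0.03 m).
It also fails if it takes over 43 s, if anything falls off the work surface, if the arm or the gripper's body presses on something with over 40 N, if the wrist force passes 120 N, or if a joint passes its speed limit or range.

ROBOT

A 6-joint arm with a two-finger parallel gripper is mounted at the origin on the work surface. World frame = base frame: x ahead of the robot, y to its left, z up, the work surface at z = 0. Lengths are in mm, angles in rad, forces in N, time in s.
With the tool pointing down it reaches from about 400 to 925 mm from the base axis. Payload 12.5 kg.
Tool frame: the origin (TCP) lies between the finger pads; the fingertips stand 25 mm ahead of it and the grasp point (between the pads) lies 6 mm ahead of it; z points along the fingers, y is the line along which they close (so a half turn about z gives the same grasp; the last joint's range is limited). The gripper opens to 95 mm and grips with 3 to 60 N. Pads are 20 mm wide; open, the fingers measure 119 mm over their backs; the gripper's body (75 mm by 180 mm) begins 59 mm behind the grasp point.
Start: joints at [1.044, 0.491, 1.559, -0, 1.092, -0.106], TCP at [255.292, 570.5, 239.661] pointing down, gripper open.
Joint ranges: [-3.1, 3.1], [-0.84, 2.19], [0.05, 2.79], [-1.13, 4.28], [0.06, 2.93], [-2.69, 2.69]. Speed limits (rad/s): [2.22, 2.22, 2.79, 3.14, 3.14, 3.14].

INTERFACE

Orientations are given as [roll, pitch, yaw] about the fixed x, y, z axes, in that order (R = Rz(yaw) Ry(pitch) Rx(roll)).
In Python, from cell import state, read_camera, job_done, cut_out gives the robot as it stands. The module is installed in compiled form; this text tells all that it offers.
- The arm moves only by the tool jog_arm, never from a script. Its argument "motion" is a list of rows, each a list of 2 entries, a list of its own where there are three numbers: the shift along the tool's x, y, z in mm, then the turn about the tool's z in rad. A call has 1 to 5 rows; each row is the pose to reach, as a shift and turn from the pose commanded when the call began, along the tool's axes at that moment; what a row does not reach only later rows make up. A row lasts 1/10 s, in which the tool goes at most 50 mm and 8.59 degrees, less where a joint would pass 70% of its speed; a pose out of reach is approached as far as the arm can. A call with a gripper value outside its range is refused whole. "grip" is the closure, from 0 (fully open) to 1 (shut), set as the call begins (left out, the last holds). The fingers move at their own pace and stop on an object; the grip force is fixed at half the most. Time passes only in rows, so rows that repeat a pose let the fingers close. It gives the time, the measured TCP pose, the force, the opening and the grip force at its end, in the units of the state.
- state(): the state, without advancing time (a new reading comes with each control period).
- read_camera(name): name is "scene" or "top" or "wrist"; returns a dict with "img" (420x560x3 uint8, blue, green, red), "vertical_fov" (degrees; the focal length in pixels is half the picture's height over the tangent of half this angle, whatever the lens; pixels are square), "cx", "cy" (the principal point, pixels), "extrinsics" (4x4, takes a point from camera to world coordinates). Camera axes: x right, y up, looking along -z (the intrinsics and any distortion apply to the point x, -y, -z); pixel columns grow to the right and rows downward; lengths in mm; the calibration is good to about 2 mm. A picture is of the moment at which its call begins. There is no depth.
- job_done(): hands the job in; it is judged then, once.
Trained networks look in a picture, given as the dict that the camera call returned (one of the last four; its "shot" number tells which), for a name from the list of things; names that differ only in an ending like _2 or _b are one class to them, and where a whole thing is asked for, a point or a joint stands for the part that bears it (a point fixed in the world has none). Each returns a list of dicts, best first, with "p" (0 to 1); they miss things now and then, are a little off and sometimes report something else, mostly with a low value. They report only what shows in the picture. A call takes as long as a camera call. They do not tell look-alikes from the thing itself.
- cut_out(name, picture): "region" (420x560 bool, what is visible of it) and "box" ([left, top, right, bottom] in pixels, round what is visible of it).
The state is a dict: "t": time; "joints": joint angles; "qvel": joint speeds; "tau": joint torques, N m; "eef_pos": TCP position; "tcp_rot": TCP orientation; "ft_force": force on the tool from outside, world axes, zero at the start; "moment": the same for the moment, N m; "opening": opening from 0.0 (shut) to 1.0 (fully open); "grip_force": force on a finger pad.
Only numpy, scipy, OpenCV 4.12 (cv2) and the standard library are available. Lean on these libraries where they do the work, as an engineer would, in place of code of your own. Each camera call takes 0.05 s, during which the arm holds its last target. There are 200 camera calls.

## Working session

There is one attempt and no reset: what is moved stays moved. The work goes in short steps, Python scripts to look and compute and a tool call to move; the robot and the scene stay as the last step left them, time stands still between calls to the robot, and variables do not carry over. Pictures are saved under pics/ and viewed, at most 10 in all, crops included, and the job is handed in when it is done.

Besides the shell and the picture viewer there is one more tool, called after "Call:" as a command line: name --argument value ..., lists and objects as JSON in quotes. jog_arm: Moves the arm, as the interface text tells. Its arguments: {"type":"object","properties":{"motion":{"type":"array"},"grip":{"type":"number"}},"required":["motion"]}

```bash
mkdir -p pics; cat > h.py <<'E'
import numpy as np, cv2
from cell import *
def K(d):
    h=d["img"].shape[0]; f=h/2/np.tan(np.radians(d["vertical_fov"])/2); return f,d["cx"],d["cy"]
def ray(d,u,v):
    f,cx,cy=K(d); E=np.array(d["extrinsics"]); r=E[:3,:3]@np.array([(u-cx)/f,-(v-cy)/f,-1.]); return E[:3,3],r/np.linalg.norm(r)
def at_z(d,u,v,z):
    o,r=ray(d,u,v); return o+r*(z-o[2])/r[2]
def proj(d,p):
    f,cx,cy=K(d); E=np.array(d["extrinsics"]); q=E[:3,:3].T@(np.array(p)-E[:3,3]); return cx+f*q[0]/-q[2], cy+f*q[1]/q[2]
def tri(rs):
    A=0;b=0
    for o,r in rs:
        P=np.eye(3)-np.outer(r,r); A=A+P; b=b+P@o
    return np.linalg.solve(A,b)
E
cat > a.py <<'E'
from h import *
s=state(); print({k:np.round(v,3) for k,v in s.items()})
for n in ["scene","top"]:
    d=read_camera(n); cv2.imwrite(f"pics/{n}1.png",d["img"]); print(n,[k for k in d],d["vertical_fov"],d["cx"],d["cy"],np.round(d["extrinsics"],3).tolist())
    for t in ["cap","jar","pocket_floor","rack_jar1","rack_jar2","mould","bowl"]:
        try:
            for r in cut_out(t,d)[:4]: print(n,t,round(r["p"],2),np.round(r["box"],1), np.round(np.argwhere(r["region"]).mean(0)[::-1],1))
        except Exception as e: print(t,e)
E
python3 a.py
```

```text
{'t': np.float64(0.0), 'joints': array([ 1.044,  0.492,  1.559, -0.   ,  1.092, -0.106]), 'qvel': array([ 0.002,  0.   , -0.001,  0.   ,  0.002, -0.001]), 'tau': array([ 0.0000e+00, -6.1266e+01, -2.5818e+01,  6.9000e-02,  4.8000e-02,
       -0.0000e+00]), 'eef_pos': array([255.176, 570.313, 239.035]), 'tcp_rot': array([-3.14 , -0.   ,  2.721]), 'ft_force': array([ 0.36 , -0.398,  0.689]), 'moment': array([ 0.005,  0.046, -0.017]), 'grip_force': np.float64(0.0), 'opening': np.float64(1.001)}
scene ['img', 'vertical_fov', 'cx', 'cy', 'extrinsics', 'shot'] 56.69343280120616 279.8504004972083 218.1489747313538 [[0.882, -0.386, 0.271, 795.723], [0.472, 0.719, -0.511, -435.985], [0.003, 0.578, 0.816, 872.258], [0.0, 0.0, 0.0, 1.0]]
scene cap 0.91 [250.7 281.1 276.8 309.8] [263.5 295. ]
scene cap 0.74 [274.  273.2 294.  292.4] [283.3 282.5]
scene cap 0.72 [217.5 333.4 234.6 356.1] [226.8 344.5]
scene cap 0.62 [246.7 298.  284.9 333.7] [265.4 314.8]
scene jar 0.56 [247.  295.9 284.5 334.2] [265.9 314.6]
scene pocket_floor 0.81 [271.6 145.3 340.6 242.7] [300.  206.7]
scene rack_jar1 0.82 [308
[... 535 characters left out ...]
, [-1.0, 0.003, 0.025, 67.16], [0.025, 0.139, 0.99, 1236.625], [0.0, 0.0, 0.0, 1.0]]
top cap 0.7 [375.3 203.8 392.3 215.6] [383.1 210. ]
top cap 0.59 [343.1 173.6 368.7 198.6] [354.3 186.5]
top cap 0.49 [306.9 189.7 320.3 198.7] [312.8 195. ]
top jar 0.76 [332.  173.9 361.4 205.8] [345.2 197.2]
top pocket_floor 0.68 [152.3 196.9 273.3 245.1] [221.6 220. ]
top rack_jar1 0.74 [150.6 206.1 180.3 238.2] [168.2 222.3]
top rack_jar1 0.64 [191.5 200.9 222.5 235.2] [206.3 218.5]
top rack_jar2 0.74 [150.6 206.1 180.3 238.2] [168.2 222.3]
top rack_jar2 0.64 [191.5 200.9 222.5 235.2] [206.3 218.5]
top mould 0.7 [373.3 230.2 421.3 277.1] [397.9 254.7]
top bowl 0.7 [299.3 234.9 337.3 274.2] [317.  254.5]
```

```bash
python3 -c "
import cv2
a=cv2.imread('pics/scene1.png');cv2.imwrite('pics/s1c.png',cv2.resize(a[110:370,130:350],None,fx=2.2,fy=2.2,interpolation=3))
b=cv2.imread('pics/top1.png');cv2.imwrite('pics/t1c.png',cv2.resize(b[150:300,130:430],None,fx=2.6,fy=2.6,interpolation=3))"
```

```text
(no output)
```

View pics/s1c.png

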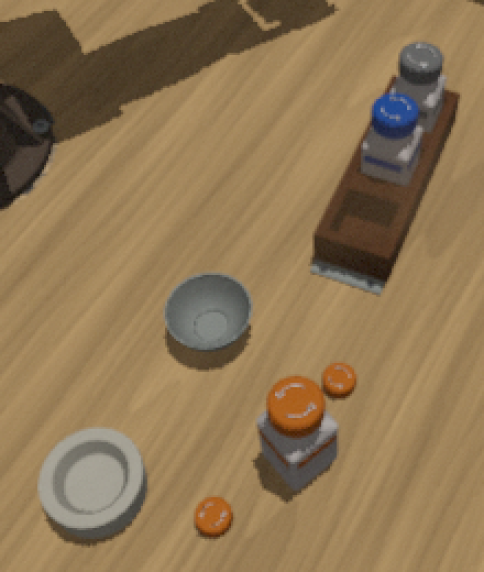

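View pics/t1c.png

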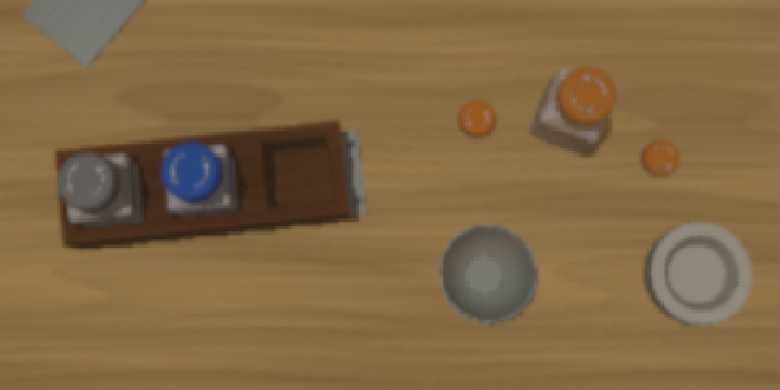

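The jar's orange cap is at about (354,186) in the top view and (264,295) in the scene view. Two small orange caps lie beside it on the bench. The empty pocket is at the right end of the rack, at about top (245,216). Next I work out rough positions.

```bash
cat > b.py <<'E'
from h import *
S=read_camera("scene");T=read_camera("top")
print("cap tri",tri([ray(S,263.5,295),ray(T,354.3,186.5)]).round(1))
print("cap at z135 top",at_z(T,355.5,186.5,135).round(1))
# rack corners in top crop, top face z=54
for c in [(57,150),(340,122),(357,218),(66,246)]:
    print("rack",at_z(T,130+c[0]/2.6,150+c[1]/2.6,54).round(1))
for c in [(263,140),(328,137),(268,208)]: print("pocket edge",at_z(T,130+c[0]/2.6,150+c[1]/2.6,54).round(1))
for c in [(316,232),(387,275),(460,95),(398,85)]: print("S rack",at_z(S,130+c[0]/2.2,110+c[1]/2.2,54).round(1))
for c in [(477,118),(660,157)]: print("small",at_z(T,130+c[0]/2.6,150+c[1]/2.6,10).round(1))
for c in [(488,273),(698,273)]: print("bowl,mould",at_z(T,130+c[0]/2.6,150+c[1]/2.6,20).round(1))
for c in [(190,172),(88,182)]: print("rj caps",at_z(T,130+c[0]/2.6,150+c[1]/2.6,145).round(1))
for c in [(260,440),(295,485),(336,438)]: print("S jar bevel corners z84?",at_z(S,130+c[0]/2.2,110+c[1]/2.2,0).round(1))
W=read_camera("wrist"); E=np.array(W["extrinsics"]); s=state()
from scipy.spatial.transform import Rotation as R
Rt=R.from_euler("xyz",s["tcp_rot"]).as_matrix(); print("tool axes",Rt.round(3).tolist()); print("cam in tool",(Rt.T@(E[:3,3]-s["eef_pos"])).round(1),(Rt.T@E[:3,:3]).round(3).tolist(),W["vertical_fov"])
E
python3 b.py
```

```text
cap tri [ 609.4 -153.5  120.3]
cap at z135 top [ 607.2 -152.9  135. ]
rack [564.9 362.9  54. ]
rack [594.4  80.8  54. ]
rack [497.4  63.4  54. ]
rack [469.1 350.5  54. ]
pocket edge [575.8 158.   54. ]
pocket edge [579.1  92.8  54. ]
pocket edge [507.2 152.   54. ]
S rack [506.1  75.8  54. ]
S rack [606.   61.2  54. ]
S rack [567.1 362.9  54. ]
S rack [486.6 340.7  54. ]
small [607.  -62.2  10. ]
small [ 566.4 -253.9   10. ]
bowl,mould [444.6 -70.6  20. ]
bowl,mould [ 444.8 -286.6   20. ]
rj caps [531.1 217.7 145. ]
rj caps [521.6 310.7 145. ]
S jar bevel corners z84? [ 565.6 -159.     0. ]
S jar bevel corners z84? [ 622.7 -184.     0. ]
S jar bevel corners z84? [ 636.2 -118.7    0. ]
tool axes [[-0.913, 0.408, 0.0], [0.408, 0.913, 0.0], [0.0, 0.0, -1.0]]
cam in tool [  75.8    0.4 -144.6] [[-0.0, 0.963, 0.268], [1.0, 0.0, -0.0], [-0.0, 0.268, -0.963]] 65.95533590013581
```

Call:
jog_arm --motion '[[[-42, -27, 0], 0], [[-84, -55, 0], 0], [[-125, -82, 0], 0], [[-167, -110, 0], 0], [[-209, -137, 0], 0]]'

```text
t: 1.45
eef_pos: [390.5, 358.7, 239.8]
tcp_rot: [3.141, 0.0, 2.721]
ft_force: [0.2, 0.8, 0.5]
opening: 1.001
grip_force: 0.0
```

Call:
jog_arm --motion '[[[-42, -27, 0], 0], [[-84, -55, 0], 0], [[-125, -82, 0], 0], [[-167, -110, 0], 0], [[-209, -137, 0], 0]]'

```text
t: 1.95
eef_pos: [525.3, 148.4, 239.9]
tcp_rot: [3.141, 0.0, 2.721]
ft_force: [0.8, 1.1, 0.2]
opening: 0.996
grip_force: 0.0
```

Call:
jog_arm --motion '[[[-26, -18, 0], 0], [[-26, -18, 10], 0], [[-26, -18, 10], 0]]'

```text
t: 2.25
eef_pos: [540.4, 122.8, 228.4]
tcp_rot: [-3.141, -0.002, 2.719]
ft_force: [-0.5, 0.4, -0.0]
opening: 1.002
grip_force: 0.0
```

```bash
cat > c.py <<'E'
from h import *; import sys,pickle
n=sys.argv[1]; W=read_camera("wrist"); s=state(); cv2.imwrite(f"pics/{n}.png",W["img"]); pickle.dump(W,open(f"{n}.pkl","wb"))
print(s["t"],s["eef_pos"].round(1),s["tcp_rot"].round(3),s["joints"].round(2),s["ft_force"].round(2))
for t in sys.argv[2:]:
    for r in cut_out(t,W)[:3]: print(t,round(r["p"],2),np.round(r["box"],1))
E
python3 c.py w1 pocket_floor rack_jar1
```

```text
2.3 [540.2 123.6 229. ] [-3.141e+00 -2.000e-03  2.721e+00] [ 0.11  0.4   1.75  0.    0.99 -1.04] [ 0.36  1.54 -0.18]
pocket_floor 0.88 [212.7  21.7 492.2 254.3]
rack_jar1 0.89 [319.4 110.  433.2 196.8]
rack_jar1 0.57 [406.8  43.5 557.8 143.8]
```

View pics/w1.png

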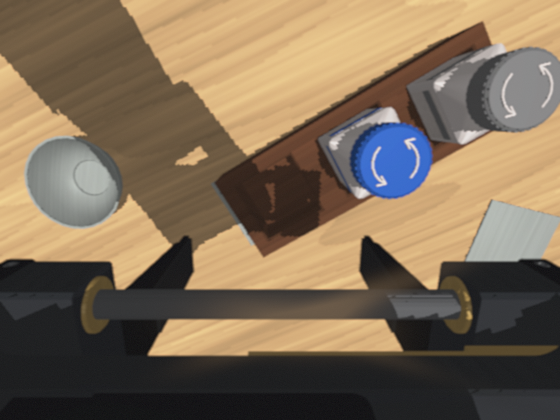

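The wrist view shows the rack with the empty pocket in shadow at about (285,200), next to the blue-capped jar at (390,160). I move closer for a second view.

Call:
jog_arm --motion '[[[-20, 0, 35], 0], [[-35, 0, 70], 0], [[-35, 0, 70], 0], [[-35, 0, 70], 0]]'

```text
t: 2.8
eef_pos: [572.3, 109.8, 160.1]
tcp_rot: [-3.141, -0.001, 2.722]
ft_force: [-0.4, 1.0, 0.3]
opening: 0.998
grip_force: 0.0
```

```bash
python3 c.py w2 pocket_floor; cat > d.py <<'E'
import cv2,numpy as np
a=cv2.imread('pics/w1.png')[150:270,200:350]; b=cv2.imread('pics/w2.png')[80:330,180:430]
g=lambda i:(255*(i/255.)**0.5).astype('uint8')
A=cv2.resize(g(a),(375,300),interpolation=3); B=cv2.resize(g(b),(420,420),interpolation=3)
o=np.zeros((600,800,3),'uint8'); B=cv2.resize(g(b),(600,600),interpolation=3); o[:,200:]=B; A=cv2.resize(g(a),None,fx=1.33,fy=1.33); o[:A.shape[0],:A.shape[1]]=A
cv2.imwrite('pics/w12.png',o)
E
python3 d.py
```

```text
2.85 [572.6 109.9 161. ] [3.141e+00 1.000e-03 2.722e+00] [ 0.08  0.52  1.75  0.    0.87 -1.07] [ 0.15  0.33 -0.02]
pocket_floor 0.62 [194.9   1.2 558.2 248.9]
```

View pics/w12.png

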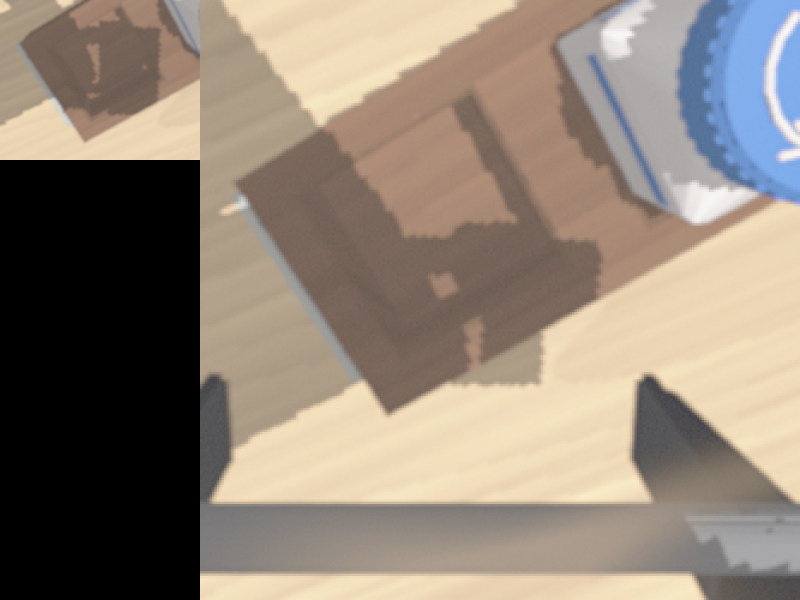

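The near view clearly shows the rack end corners at crop (237,185) and (388,412). The pocket rim corners are at about (468,93), (555,236) and (310,192), with the fourth in shadow. I project these and draw an overlay to check.

```bash
cat > e.py <<'E'
from h import *; import pickle
W=pickle.load(open("w2.pkl","rb"))
P=lambda c:at_z(W,180+(c[0]-200)/2.4,80+c[1]/2.4,54)[:2]
end1,end2=P((237,185)),P((388,412)); print("end",end1,end2,np.linalg.norm(end1-end2), (end1+end2)/2)
u1,u2=P((330,128)),P((500,31)); l1,l2=P((540,330)),P((765,205))
for a,b in((u1,u2),(l1,l2),(P((468,95)),P((553,238))),(P((468,93)),P((312,188))),(end1,end2)): print("ang mod90",np.degrees(np.arctan2(*(b-a)[::-1]))%90)
yaw=np.radians(np.mean([np.degrees(np.arctan2(*(b-a)[::-1]))%90 for a,b in((u1,u2),(l1,l2),(end1,end2))])); print(yaw)
ax=np.array([np.cos(yaw),np.sin(yaw)]); ay=np.array([-ax[1],ax[0]])
for n,p in dict(end1=end1,end2=end2,u1=u1,u2=u2,l1=l1,l2=l2,A=P((468,93)),B=P((555,236)),D=P((310,192))).items(): print(n,p.round(1),"along",round(p@ay,1),"across",round(p@ax,1))
E
python3 e.py
```

```text
end [505.4415137   72.01634803] [596.65058575  83.15438044] 91.88661812857583 [551.04604973  77.58536423]
ang mod90 4.597837029869524
ang mod90 6.69551901854409
ang mod90 8.077210027772475
ang mod90 6.571335024872994
ang mod90 6.962226346978896
0.1062066732229042
end1 [505.4  72. ] along 18.0 across 510.2
end2 [596.7  83.2] along 19.4 across 602.1
u1 [501.5 107.2] along 53.4 across 510.1
u2 [496.7 167.2] along 113.6 across 511.6
l1 [590.5 142.7] along 79.3 across 602.3
l2 [580.8 225. ] along 162.1 across 601.4
A [509.5 151.1] along 96.2 across 522.7
B [562.6 159.2] along 98.7 across 576.3
D [517.   92.4] along 37.1 across 523.9
```

```bash
cat > f.py <<'E'
from h import *; import pickle
o=[]
for n,(x0,y0,w,h) in dict(w1=(200,150,160,120),w2=(180,90,200,150)).items():
    W=pickle.load(open(n+".pkl","rb")); s=800/w/1.0 if n=="x" else 500/w
    im=W["img"][y0:y0+h,x0:x0+w]; im=(255*(im/255.)**0.5).astype('uint8')
    lab=cv2.cvtColor(im,cv2.COLOR_BGR2LAB); lab[...,0]=cv2.createCLAHE(4,(3,3)).apply(lab[...,0]); im=cv2.cvtColor(lab,cv2.COLOR_LAB2BGR)
    im=cv2.resize(im,None,fx=s*.8,fy=s*.8,interpolation=2); raw=im.copy()
    yaw=0.117; c=np.array([545.7,123.1]); Rm=np.array([[np.cos(yaw),-np.sin(yaw)],[np.sin(yaw),np.cos(yaw)]])
    for z,hx,hy0,hy1,col in((54,32.5,-32.5,32.5,(0,255,0)),(10,32.5,-32.5,32.5,(255,255,0)),(54,45.8,-45.8,235.8,(0,0,255))):
        q=[proj(W,[*(c+Rm@np.array(v)),z]) for v in((-hx,hy0),(hx,hy0),(hx,hy1),(-hx,hy1))]
        cv2.polylines(im,[((np.array(q)-[x0-.0,y0-.0])*s*.8).astype(int)],True,col,1)
    o.append(np.hstack([raw,im]))
cv2.imwrite("pics/ov.png",np.vstack(o)); print(np.vstack(o).shape)
E
python3 f.py
```

```text
(600, 800, 3)
```

View pics/ov.png

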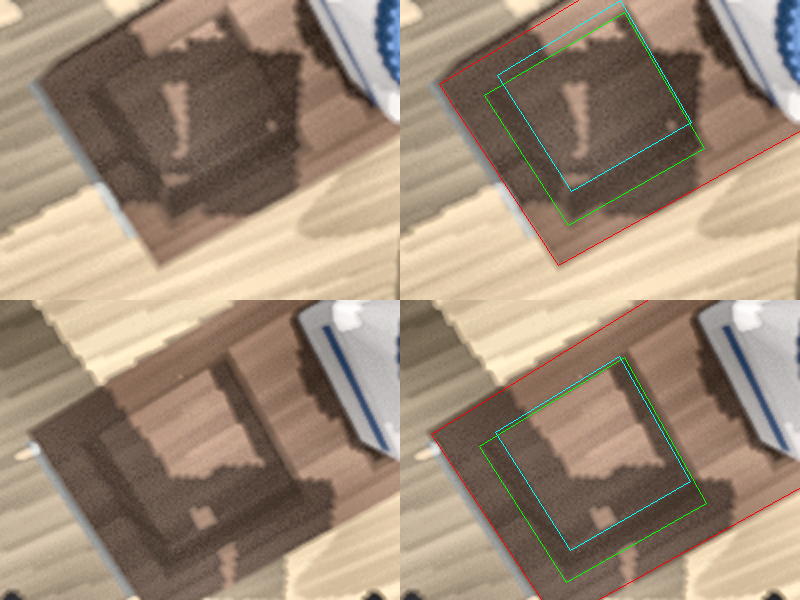

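The rack outline fits in both views, but the pocket rim in shadow looks slightly off. I measure the edge profiles numerically.

```bash
cat > g.py <<'E'
from h import *; import pickle
yaw=0.117; c=np.array([545.7,123.1]); Rm=np.array([[np.cos(yaw),-np.sin(yaw)],[np.sin(yaw),np.cos(yaw)]])
def prof(W,axis,lo,hi):
    t=np.arange(-50,50.1,1); g=cv2.cvtColor(W["img"],cv2.COLOR_BGR2GRAY).astype(np.float32); out=[]
    for a in t:
        v=[]
        for b in np.arange(lo,hi,1.):
            p=(a,b) if axis==0 else (b,a); q=proj(W,[*(c+Rm@np.array(p)),54]); v.append(q)
        v=np.array(v,np.float32); out.append(np.median(cv2.remap(g,v[:,0].copy()[None],v[:,1].copy()[None],1)))
    return t,np.array(out)
for n in("w1","w2"):
    W=pickle.load(open(n+".pkl","rb"))
    for axis,lo,hi in((0,-25,-8),(0,-5,10),(0,10,25),(1,-25,-5),(1,-5,10),(1,8,25)):
        t,o=prof(W,axis,lo,hi); d=np.gradient(o); i=[k for k in range(1,100) if abs(d[k])>3.0 and abs(d[k])>=abs(d[k-1]) and abs(d[k])>abs(d[k+1])]
        print(n,"xy"[axis],lo,hi,[(int(t[k]),round(float(d[k]),1)) for k in i], o[::5].astype(int).tolist())
E
python3 g.py
```

```text
w1 x -25 -8 [(15, 4.2), (18, -4.1), (31, 5.8), (37, 7.2), (47, 33.3)] [47, 43, 41, 40, 42, 44, 43, 41, 42, 42, 41, 42, 40, 41, 39, 36, 41, 50, 79, 84, 186]
w1 x -5 10 [(-48, 15.6), (-33, -9.8), (-18, 9.9), (-14, -6.0), (-11, -7.4), (47, 41.7)] [48, 80, 75, 72, 43, 44, 44, 69, 46, 43, 41, 42, 40, 39, 38, 36, 38, 41, 43, 53, 184]
w1 x 10 25 [(-48, 15.5), (-33, 4.3), (-29, -10.9), (47, 41.2)] [48, 81, 75, 72, 75, 44, 43, 41, 44, 42, 41, 41, 40, 39, 38, 36, 38, 41, 43, 51, 183]
w1 y -25 -5 [(-47, -15.1), (-5, 12.3), (0, -10.2), (34, 10.2)] [94, 43, 41, 41, 38, 38, 42, 42, 42, 56, 62, 43, 43, 43, 43, 43, 43, 65, 76, 76, 77]
w1 y -5 10 [(-46, -34.0), (-10, 5.1), (-5, -7.1), (47, 9.9)] [162, 46, 41, 40, 36, 37, 42, 42, 44, 45, 41, 42, 41, 41, 41, 41, 41, 39, 41, 43, 74]
w1 y 8 25 [(-46, -36.3), (-39, -8.8), (38, 8.4)] [177, 65, 58, 40, 37, 38, 41, 40, 39, 39, 39, 39, 39, 39, 39, 40, 39, 38, 66, 72, 74]
w2 x -25 -8 [(-48, -20.1), (46, 20.7)] [99, 47, 45, 44, 48, 46, 47, 45, 44, 46, 44, 45, 45, 42, 43, 39, 42, 45, 47, 47, 106]
w2 x -5 10 [(-49, -45.9), (-35, -3.6), (-33, 6.4), (1, -14.9), (47, 19.8)] [199, 87, 82, 79, 89, 84, 89, 83, 82, 85, 82, 44, 45, 42, 43, 39, 41, 45, 47, 47, 97]
w2 x 10 25 [(-48, -47.8), (-35, -3.5), (-33, 6.4), (-9, 3.6), (3, -3.9), (6, -13.1), (47, 56.4)] [205, 87, 81, 79, 88, 85, 89, 83, 83, 85, 83, 73, 45, 43, 43, 39, 42, 44, 46, 46, 191]
w2 y -25 -5 [(-47, -19.7), (-9, 15.0), (25, -15.6), (34, 10.1)] [102, 44, 44, 45, 41, 41, 46, 46, 47, 85, 84, 85, 87, 87, 87, 74, 46, 75, 83, 83, 83]
w2 y -5 10 [(-47, -19.7), (1, 10.7), (6, -8.8), (13, 10.3), (25, -14.1), (34, 10.1)] [100, 43, 44, 44, 39, 41, 45, 45, 45, 45, 46, 73, 54, 82, 82, 71, 45, 74, 81, 81, 82]
w2 y 8 25 [(-47, -20.1), (-9, 7.5), (-6, -5.1), (33, 8.6)] [97, 43, 43, 43, 39, 39, 42, 43, 45, 47, 42, 43, 43, 43, 42, 42, 43, 70, 80, 79, 79]
```

Pocket centre measured at about (544.8, 124.0), yaw 0.117. On to the jar.

Call:
jog_arm --motion '[[[-20, -30, -35], 0], [[-47, -70, -50], 0], [[-75, -110, -70], 0], [[-102, -150, -80], 0], [[-127, -195, -80], 0]]'

```text
t: 3.4
eef_pos: [609.3, -118.0, 243.7]
tcp_rot: [3.141, 0.006, 2.722]
ft_force: [0.5, 0.7, -0.0]
opening: 0.998
grip_force: 0.0
```

Call:
jog_arm --motion '[[[-13, -30, 0], 0], [[-13, -30, 0], 0], [[-13, -30, 0], 0]]'

```text
t: 3.7
eef_pos: [608.0, -149.3, 241.1]
tcp_rot: [3.141, 0.002, 2.72]
ft_force: [0.1, 0.3, 1.4]
opening: 1.001
grip_force: 0.0
```

```bash
python3 c.py w3 cap jar
```

```text
3.75 [ 608.1 -148.5  240.8] [3.141e+00 1.000e-03 2.721e+00] [-0.35  0.49  1.56  0.    1.09 -1.5 ] [-0.25  0.53 -0.58]
cap 0.89 [165.  171.1 196.1 205. ]
cap 0.8 [236.9 180.9 305.2 246.2]
cap 0.69 [331.6 137.1 362.4 173.8]
jar 0.82 [240.8 157.9 303.1 200.3]
```

View pics/w3.png

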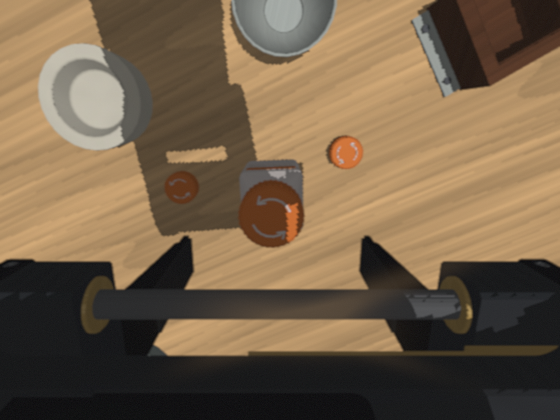

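The big cap is at (271,214) with the jar almost square to the tool. The small caps are at (181,187) and (346,152). I compute the position and then a closer view.

```bash
cat > k.py <<'E'
from h import *; import pickle,sys
from scipy.spatial.transform import Rotation as R
n=sys.argv[1]; W=pickle.load(open(n+".pkl","rb")); x0,y0,x1,y1=map(int,sys.argv[2:6])
hsv=cv2.cvtColor(W["img"],cv2.COLOR_BGR2HSV); m=((hsv[...,0]<14)&(hsv[...,1]>170)).astype(np.uint8); k=np.zeros_like(m); k[y0:y1,x0:x1]=1; m=cv2.morphologyEx(m*k,cv2.MORPH_CLOSE,np.ones((9,9)))
N,l,st,ce=cv2.connectedComponentsWithStats(m); i=1+np.argmax(st[1:,4]); print(st[i],ce[i])
h=cv2.convexHull(np.argwhere(l==i)[:,::-1].astype(np.float32)).astype(np.float64)[:,0]
# fit a cylinder silhouette, 27.5 mm radius, z 111..135
from scipy.optimize import least_squares
a=np.linspace(0,2*np.pi,180)
def f(p,zt=135.):
    pts=np.array([proj(W,[p[0]+27.5*np.cos(t),p[1]+27.5*np.sin(t),z]) for z in(p[2]-24,p[2]) for t in a],np.float32)
    H=cv2.convexHull(pts); return [cv2.pointPolygonTest(H,(float(q[0]),float(q[1])),True) for q in h]
c0=at_z(W,*ce[i],130)
for free in(0,1):
    r=least_squares(lambda p:f([*p,135.]) if not free else f(p),[*c0[:2]]+([135.] if free else []),diff_step=1e-3); print("cap fit",r.x.round(2),"rms",np.sqrt(np.mean(r.fun**2)).round(2))
E
python3 k.py w3 225 165 315 255
```

```text
[ 239  181   64   65 3206] [270.87055521 213.72551466]
cap fit [ 609.53 -153.74] rms 2.62
cap fit [ 615.08 -157.07  113.68] rms 0.37
```

Call:
jog_arm --motion '[[[-20, -7, 15], 0], [[-30, -7, 30], 0], [[-30, -7, 30], 0], [[-30, -7, 30], 0]]'

```text
t: 4.25
eef_pos: [632.6, -167.2, 209.1]
tcp_rot: [3.142, -0.002, 2.721]
ft_force: [-0.1, 0.1, 0.6]
opening: 0.999
grip_force: 0.0
```

```bash
python3 c.py w4 cap jar
```

```text
4.3 [ 632.6 -167.3  209.7] [ 3.141e+00 -1.000e-03  2.721e+00] [-0.36  0.56  1.51  0.    1.07 -1.51] [ 0.07 -0.24 -0.78]
cap 0.97 [239.5 150.8 321.4 227. ]
cap 0.8 [157.3 148.4 196.6 187.9]
cap 0.77 [341.5 111.6 378.5 151.2]
jar 0.97 [242.8 132.7 315.1 169. ]
jar 0.16 [259.2   1.7 328.4  15.4]
```

View pics/w4.png

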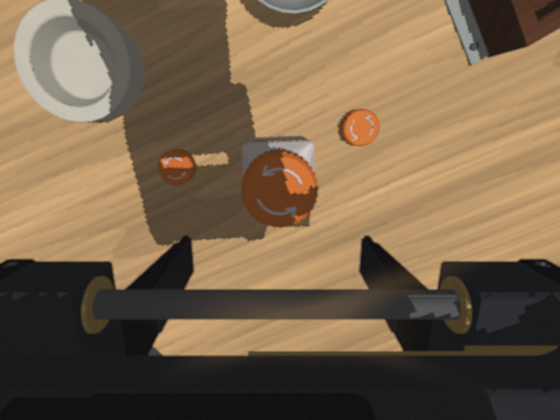

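The cap is at (280,188), with the jar's shoulder edge at the top around row 140. The jar is almost square to the tool. I triangulate the two views.

```bash
python3 k.py w4 230 140 330 240; cat > l.py <<'E'
from h import *; import pickle
from scipy.optimize import least_squares
a=np.linspace(0,2*np.pi,90); D=[]
for n,b in(("w3",(225,165,315,255)),("w4",(230,140,330,240))):
    W=pickle.load(open(n+".pkl","rb")); x0,y0,x1,y1=b
    hsv=cv2.cvtColor(W["img"],cv2.COLOR_BGR2HSV); m=((hsv[...,0]<14)&(hsv[...,1]>150)).astype(np.uint8); k=np.zeros_like(m); k[y0:y1,x0:x1]=1; m=cv2.morphologyEx(m*k,cv2.MORPH_CLOSE,np.ones((9,9)))
    N,l,st,ce=cv2.connectedComponentsWithStats(m); i=1+np.argmax(st[1:,4]); h=cv2.convexHull(np.argwhere(l==i)[:,::-1].astype(np.float32))[:,0]; D.append((W,h,h.min(0),h.max(0)))
def f(p):
    o=[]
    for W,h,_,_ in D:
        P=np.array([proj(W,[p[0]+p[3]*np.cos(t),p[1]+p[3]*np.sin(t),z]) for z in(p[2]-24,p[2]) for t in a],np.float32); H=cv2.convexHull(P)
        o+=[cv2.pointPolygonTest(H,(float(q[0]),float(q[1])),True)+.5 for q in h]
    return o
r=least_squares(f,[609,-154,132,27.],diff_step=1e-3); print("joint x y ztop rad",r.x.round(2),np.sqrt(np.mean(r.fun**2)).round(2))
r=least_squares(lambda p:f([p[0],p[1],135,p[2]]),[609,-154,27.],diff_step=1e-3); print("z135",r.x.round(2),np.sqrt(np.mean(r.fun**2)).round(2))
# straight lines of the jar body near cap in w4
W=D[1][0]; g=cv2.cvtColor(W["img"],cv2.COLOR_BGR2GRAY)[128:175,235:325]
ls=cv2.createLineSegmentDetector().detect(g)[0][:,0]
for s in ls:
    L=np.hypot(s[2]-s[0],s[3]-s[1])
    if L>12: print((s+[235,128,235,128]).round(1),round(L,1),round(float(np.degrees(np.arctan2(s[3]-s[1],s[2]-s[0]))%90),1))
E
python3 l.py
```

```text
[ 242  151   75   75 4310] [279.33433875 188.67424594]
cap fit [ 609.81 -154.34] rms 2.51
cap fit [ 612.74 -155.37  120.03] rms 0.46
joint x y ztop rad [ 610.29 -154.52  131.55   25.98] 0.64
z135 [ 609.49 -154.16   25.58] 0.65
[295.3 151.6 308.  161.3] 16.0 37.3
[278.4 147.5 290.6 149.9] 12.5 11.2
[264.6 150.6 278.6 146.3] 14.6 72.9
[311.9 140.7 269.4 141.2] 42.5 89.3
[254.3 136.8 309.3 135.4] 55.0 88.5
[243.3 171.5 259.4 152.4] 25.0 40.1
[309.  143.1 298.9 150.9] 12.7 52.0
[309.2 171.3 296.4 157.8] 18.6 46.5
[280.6 166.1 266.5 169.4] 14.5 76.9
[309.2 159.8 312.1 146.9] 13.3 12.7
[264.4 141.6 246.9 142.1] 17.5 88.5
[241.5 147.4 241.6 162.4] 15.0 89.8
```

Cap axis is at (609.5, −154.2) with a measured top of about 132–135. I turn the tool about 90° so the later twist has joint room, centre it and descend.

Call:
jog_arm --motion '[[[26.4, 2.5, 0], 0.14], [[26.4, 2.5, 0], 0.28], [[26.4, 2.5, 0], 0.42], [[26.4, 2.5, 0], 0.56], [[26.4, 2.5, 0], 0.7]]'

```text
t: 4.9
eef_pos: [609.6, -154.8, 210.4]
tcp_rot: [3.141, 0.001, 2.015]
ft_force: [0.4, 0.3, 0.0]
opening: 1.001
grip_force: 0.0
```

Call:
jog_arm --motion '[[[0, 0, 0], 0.14], [[0, 0, 0], 0.28], [[0, 0, 0], 0.42], [[0, 0, 0], 0.56], [[0, 0, 0], 0.7]]'

```text
t: 5.4
eef_pos: [609.6, -154.8, 210.4]
tcp_rot: [3.141, -0.0, 1.315]
ft_force: [-0.2, -0.5, -0.4]
opening: 1.0
grip_force: 0.0
```

Call:
jog_arm --motion '[[[0, 0, 0], 0.14], [[0, 0, 0], 0.17], [[0, 0, 0], 0.17]]'

```text
t: 5.7
eef_pos: [609.7, -154.9, 210.1]
tcp_rot: [3.141, -0.0, 1.153]
ft_force: [-0.7, 0.5, -0.5]
opening: 1.0
grip_force: 0.0
```

```bash
python3 c.py w5 cap jar; python3 k.py w5 200 130 370 260
```

```text
5.75 [ 609.7 -154.9  210. ] [ 3.141 -0.     1.154] [-0.35  0.53  1.58  0.    1.03  0.06] [-0.23  0.28  0.3 ]
cap 0.88 [242.2 182.8 313.4 259.1]
cap 0.82 [262.4 259.8 297.4 288.9]
cap 0.81 [223.1  88.4 256.2 132.6]
jar 0.83 [243.  158.  313.2 203.3]
[ 240  184   74   74 4183] [276.36433182 220.97274683]
cap fit [ 610.35 -153.72] rms 2.56
cap fit [ 608.21 -158.51  119.45] rms 0.6
```

Call:
jog_arm --motion '[[[1, 0, 30], 0], [[1, 0, 60], 0], [[1, 0, 79], 0], [[1, 0, 79], 0]]'

```text
t: 6.25
eef_pos: [609.1, -153.7, 128.1]
tcp_rot: [-3.137, 0.0, 1.152]
ft_force: [0.3, -0.5, 1.2]
opening: 0.999
grip_force: 0.0
```

Call:
jog_arm --motion '[[[0, 0, 0], 0], [[0, 0, 0], 0], [[0, 0, 0], 0], [[0, 0, 0], 0], [[0, 0, 0], 0]]' --grip 1

```text
t: 6.75
eef_pos: [610.3, -154.1, 131.1]
tcp_rot: [3.141, -0.0, 1.151]
ft_force: [-0.9, -0.3, -0.1]
opening: 0.636
grip_force: 0.0
```

Call:
jog_arm --motion '[[[0, 0, 0], 0], [[0, 0, 0], 0], [[0, 0, 0], 0]]' --grip 1

```text
t: 7.05
eef_pos: [610.3, -154.1, 130.8]
tcp_rot: [3.141, -0.0, 1.151]
ft_force: [-0.2, -0.1, 3.6]
opening: 0.572
grip_force: 30.0
```

Call:
jog_arm --motion '[[[0, 0, 0], 0], [[0, 0, 0], 0]]'

```text
t: 7.25
eef_pos: [610.3, -154.2, 130.8]
tcp_rot: [3.141, -0.0, 1.151]
ft_force: [0.6, -0.3, 4.1]
opening: 0.575
grip_force: 30.0
```

Gripped at 54.6 mm, which is the large cap. I lift.

Call:
jog_arm --motion '[[[0, 0, -8], 0], [[0, 0, -25], 0], [[0, 0, -50], 0], [[0, 0, -75], 0], [[0, 0, -85], 0]]'

```text
t: 7.75
eef_pos: [610.5, -154.2, 217.7]
tcp_rot: [3.139, -0.0, 1.151]
ft_force: [0.1, -0.0, -3.0]
opening: 0.575
grip_force: 30.0
```

```bash
python3 c.py w6 cap jar; python3 k.py w6 200 130 370 300
```

```text
7.8 [ 610.6 -154.2  218.2] [ 3.139 -0.     1.151] [-0.35  0.52  1.57  0.    1.05  0.07] [-0.55 -0.05 -1.02]
cap 0.96 [219.8  92.  255.  130.5]
cap 0.87 [223.2 212.2 333.7 324. ]
[ 221  215  111   74 6358] [275.38424033 255.97562126]
cap fit [ 598.73 -183.99] rms 15.03
cap fit [ 609.   -158.02  211.75] rms 2.07
```

View pics/w6.png

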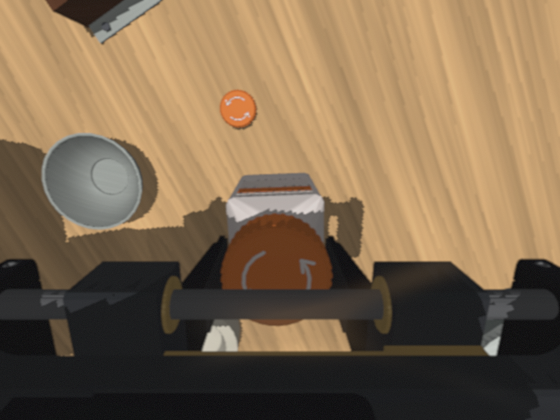

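The jar hangs upright from the cap, square to the tool. Its front edges are at rows 175–200 and columns 228–324. I get its angle and the move to the pocket.

```bash
cat > m.py <<'E'
from h import *; import pickle
W=pickle.load(open("w6.pkl","rb")); g=cv2.cvtColor(W["img"],cv2.COLOR_BGR2GRAY)[165:225,220:335]
for s in cv2.createLineSegmentDetector().detect(g)[0][:,0]:
    L=np.hypot(s[2]-s[0],s[3]-s[1])
    if L>15: print((s+[220,165,220,165]).round(1),round(L,1),round(float((np.degrees(np.arctan2(s[3]-s[1],s[2]-s[0]))+45)%90-45),2))
print(W["cx"],W["cy"])
# expected if cap centred on TCP: jar base at z = 218.2-6-2-123
b=np.array([610.6,-154.2]); ya=1.151; ax=np.array([np.cos(ya),np.sin(ya)]); ay=np.array([ax[1],-ax[0]])
zb=218.2-6-125+0
for z in(zb,zb+84):
  for j,i in((30,-25),(30,25),(25,-30),(25,30)):
    p=b+ax*j+ay*i; print("exp",z,(j,i),np.round(proj(W,[*p,z]),1))
E
python3 m.py
```

```text
[237.6 221.9 267.9 209.5] 32.8 -22.28
[226.6 200.6 227.4 215.7] 15.0 -3.2
[266.7 211.8 282.9 210.6] 16.2 -4.16
[296.9 194.6 228.  197.6] 69.0 -2.53
[319.4 194.4 298.1 194.3] 21.3 0.17
[311.9 189.  239.3 191.9] 72.6 -2.26
[241.9 174.5 308.1 171.9] 66.3 -2.2
[308.7 174.8 319.8 193.6] 21.9 -30.61
[293.7 216.7 307.7 222.7] 15.3 23.41
[240.6 187.7 308.2 185.1] 67.7 -2.25
[311.4 196.2 292.6 208.1] 22.2 -32.41
[257.6 210.4 236.1 198.6] 24.5 28.7
[316.9 171.9 326.6 190.8] 21.2 -27.06
276.0809999416968 206.5064025720024
exp 87.19999999999999 (30, -25) [246.9 172.1]
exp 87.19999999999999 (30, 25) [305.3 172.1]
exp 87.19999999999999 (25, -30) [241.3 177.9]
exp 87.19999999999999 (25, 30) [310.9 177.8]
exp 171.2 (30, -25) [235.1 195.2]
exp 171.2 (30, 25) [317.4 195.2]
exp 171.2 (25, -30) [227.2 203.2]
exp 171.2 (25, 30) [325.3 203.1]
```

Call:
jog_arm --motion '[[[20, -15, 0], -0.06], [[50, -38, 0], -0.16], [[82, -62, 0], -0.28], [[114, -87, 0], -0.4], [[146, -111, 0], -0.498]]'

```text
t: 8.4
eef_pos: [567.1, 25.9, 214.0]
tcp_rot: [-3.139, -0.001, 1.653]
ft_force: [0.8, -0.7, -3.0]
opening: 0.572
grip_force: 30.0
```

```bash
cat > n.py <<'E'
from h import *; import sys
s=state(); y=s["tcp_rot"][2]; t=np.array(eval(sys.argv[1]),float); ax=np.array([np.cos(y),np.sin(y)]); ay=np.array([ax[1],-ax[0]]); d=t[:2]-s["eef_pos"][:2]
print(s["t"],s["eef_pos"].round(1),s["tcp_rot"].round(3),s["ft_force"].round(1),"dx dy",(d@ax).round(1),(d@ay).round(1),"dz",(s["eef_pos"][2]-t[2]).round(1),"turn",round(y-t[3],3))
E
python3 n.py "[544.7,124.8,190,1.649]"
```

```text
8.4 [567.1  25.9 214. ] [-3.139e+00 -1.000e-03  1.653e+00] [ 0.8 -0.7 -3. ] dx dy 100.4 -14.2 dz 24.0 turn 0.004
```

Call:
jog_arm --motion '[[[30, -5, 0], 0], [[62, -10, 0], 0], [[88, -14, 0], 0], [[102, -16, 0], 0], [[102, -16, 0], 0]]'

```text
t: 8.9
eef_pos: [543.7, 126.1, 214.6]
tcp_rot: [-3.14, -0.0, 1.651]
ft_force: [0.1, -0.7, -2.8]
opening: 0.575
grip_force: 30.0
```

Call:
jog_arm --motion '[[[0, 0, 0], 0], [[0, 0, 0], 0]]'

```text
t: 9.1
eef_pos: [544.7, 124.0, 215.2]
tcp_rot: [-3.141, 0.0, 1.648]
ft_force: [-0.9, 0.3, -2.6]
opening: 0.576
grip_force: 30.0
```

```bash
python3 n.py "[544.7,124.8,190,1.649]"; python3 c.py w7; cat > m2.py <<'E'
from h import *; import pickle,sys
W=pickle.load(open(sys.argv[1]+".pkl","rb")); g=cv2.cvtColor(W["img"],cv2.COLOR_BGR2GRAY)[160:225,220:335]
for s in cv2.createLineSegmentDetector().detect(g)[0][:,0]:
    L=np.hypot(s[2]-s[0],s[3]-s[1])
    if L>40: print((s+[220,160,220,160]).round(1),round(L,1),round(float((np.degrees(np.arctan2(s[3]-s[1],s[2]-s[0]))+45)%90-45),2))
E
python3 m2.py w7
```

```text
9.1 [544.7 124.  215.2] [-3.141  0.     1.648] [-0.9  0.3 -2.6] dx dy 0.8 0.1 dz 25.2 turn -0.001
9.15 [544.6 123.9 215.3] [-3.141  0.     1.648] [ 0.11  0.42  1.75 -0.    0.97  0.03] [-0.55 -0.16 -3.15]
[318.  192.3 254.3 193.3] 63.8 -0.95
[309.3 171.9 240.6 174.5] 68.7 -2.16
[240.6 187.8 308.2 185.1] 67.6 -2.33
[258.1 162.8 298.2 161.9] 40.0 -1.38
```

Call:
jog_arm --motion '[[[0.8, 0, 10], 0], [[0.8, 0, 20], 0], [[0.8, 0, 25], 0], [[0.8, 0, 30], 0], [[0.8, 0, 34], 0]]'

```text
t: 9.65
eef_pos: [544.3, 125.7, 181.0]
tcp_rot: [-3.141, -0.0, 1.649]
ft_force: [0.4, -0.8, -2.6]
opening: 0.575
grip_force: 30.0
```

Call:
jog_arm --motion '[[[0, 0, 2], 0], [[0, 0, 4], 0], [[0, 0, 7], 0], [[0, 0, 10], 0], [[0, 0, 13], 0]]'

```text
t: 10.15
eef_pos: [544.4, 125.7, 168.4]
tcp_rot: [3.141, -0.0, 1.649]
ft_force: [0.4, 0.2, -2.0]
opening: 0.577
grip_force: 30.0
```

Call:
jog_arm --motion '[[[-0.5, 0, 5], 0], [[-0.5, 0, 10], 0], [[-0.5, 0, 15], 0], [[-0.5, 0, 20], 0], [[-0.5, 0, 24], 0]]'

```text
t: 10.65
eef_pos: [544.3, 125.2, 144.0]
tcp_rot: [-3.141, -0.0, 1.649]
ft_force: [-0.3, 0.3, -3.1]
opening: 0.578
grip_force: 30.0
```

Call:
jog_arm --motion '[[[0, 0, 1], 0], [[0, 0, 2], 0], [[0, 0, 3], 0], [[0, 0, 3], 0]]'

```text
t: 11.05
eef_pos: [544.4, 125.2, 141.6]
tcp_rot: [3.141, -0.0, 1.649]
ft_force: [-0.6, 0.4, -1.0]
opening: 0.576
grip_force: 30.0
```

Call:
jog_arm --motion '[[[0, 0, 0.5], 0], [[0, 0, 1], 0], [[0, 0, 1.5], 0], [[0, 0, 1.5], 0], [[0, 0, 1.5], 0]]'

```text
t: 11.55
eef_pos: [544.5, 125.2, 140.4]
tcp_rot: [3.141, -0.0, 1.649]
ft_force: [-1.1, -0.6, 3.7]
opening: 0.576
grip_force: 30.0
```

The floor is touched. I hold, then press.

Call:
jog_arm --motion '[[[0, 0, 0], 0], [[0, 0, 0], 0], [[0, 0, 1], 0], [[0, 0, 2], 0], [[0, 0, 2], 0]]'

```text
t: 12.05
eef_pos: [544.5, 125.2, 138.2]
tcp_rot: [3.141, -0.0, 1.649]
ft_force: [-1.7, -1.5, 5.9]
opening: 0.573
grip_force: 30.0
```

Call:
jog_arm --motion '[[[0, 0, 1], 0], [[0, 0, 2], 0], [[0, 0, 2.5], 0], [[0, 0, 2.5], 0]]'

```text
t: 12.45
eef_pos: [544.6, 125.2, 135.9]
tcp_rot: [3.141, -0.0, 1.649]
ft_force: [-2.2, 0.9, 9.7]
opening: 0.576
grip_force: 30.0
```

Call:
jog_arm --motion '[[[0, 0, 0.5], 0], [[0, 0, 1], 0], [[0, 0, 1], 0]]'

```text
t: 12.75
eef_pos: [544.7, 125.3, 135.7]
tcp_rot: [3.14, -0.0, 1.649]
ft_force: [-4.2, 0.1, 17.9]
opening: 0.578
grip_force: 30.0
```

At the stop (18 N). I twist anticlockwise.

Call:
jog_arm --motion '[[[0, 0, 0], -0.08], [[0, 0, 0], -0.18], [[0, 0, 0], -0.28], [[0, 0, 0], -0.38], [[0, 0, 0], -0.48]]'

```text
t: 13.25
eef_pos: [545.4, 125.3, 135.7]
tcp_rot: [3.139, 0.001, 2.133]
ft_force: [-1.3, 0.2, 13.7]
opening: 0.578
grip_force: 30.0
```

```bash
python3 n.py "[544.7,124.8,136,2.78]"; python3 -c "
from h import *;print(state()['moment'])"
```

```text
13.25 [545.4 125.3 135.7] [3.139e+00 1.000e-03 2.133e+00] [-1.3  0.2 13.7] dx dy -0.1 -0.8 dz -0.3 turn -0.647
[-0.15651779  0.16489031 -0.148575  ]
```

Call:
jog_arm --motion '[[[0, 0, 0], -0.1], [[0, 0, 0], -0.2], [[0, 0, 0], -0.3], [[0, 0, 0], -0.4], [[0, 0, 0], -0.5]]'

```text
t: 13.75
eef_pos: [545.4, 125.3, 135.7]
tcp_rot: [3.14, 0.002, 2.633]
ft_force: [-1.0, -0.5, 15.0]
opening: 0.573
grip_force: 30.0
```

Call:
jog_arm --motion '[[[0, 0, 0], -0.1], [[0, 0, 0], -0.17], [[0, 0, 0], -0.17], [[0, 0, 0], -0.17]]'

```text
t: 14.15
eef_pos: [545.2, 125.3, 135.7]
tcp_rot: [3.14, 0.003, 2.799]
ft_force: [-1.6, 0.1, 15.1]
opening: 0.573
grip_force: 30.0
```

```bash
python3 -c "
from h import *;s=state();print(s['moment'],s['ft_force'],s['tcp_rot'],s['joints'])
W=read_camera('wrist');cv2.imwrite('pics/w8.png',W['img'])"
```

```text
[-0.08101193  0.21042227  0.16678156] [-1.56938878  0.14559179 15.08782301] [3.14034531e+00 2.54260926e-03 2.79916230e+00] [ 1.07847069e-01  5.26789377e-01  1.83035942e+00  2.33359682e-05
  7.81611817e-01 -1.12053703e+00]
```

View pics/w8.png

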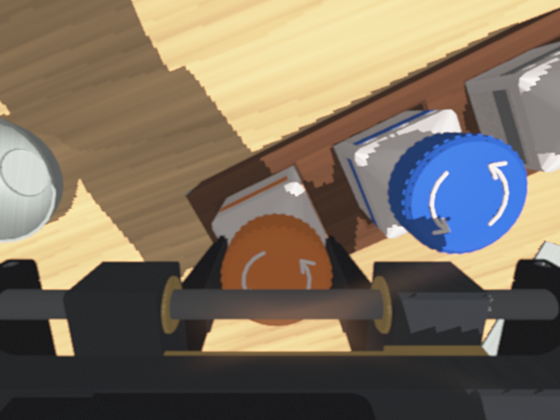

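The cap arrows turned with the gripper, while the jar at (265,195) stayed square to the rack. I lift slowly.

Call:
jog_arm --motion '[[[0, 0, -3], 0], [[0, 0, -7], 0], [[0, 0, -11], 0], [[0, 0, -16], 0], [[0, 0, -20], 0]]'

```text
t: 14.7
eef_pos: [544.2, 125.2, 154.7]
tcp_rot: [-3.141, -0.0, 2.799]
ft_force: [0.2, 0.2, 0.0]
opening: 0.576
grip_force: 30.0
```

```bash
python3 c.py w9 jar cap
```

```text
14.75 [544.5 125.2 155.3] [3.141 0.    2.799] [ 0.11  0.5   1.81  0.    0.83 -1.12] [-0.57 -0.23  0.04]
jar 0.77 [220.5 163.1 328.2 243.9]
cap 0.69 [221.1 211.2 334.7 326.4]
```

Force is back to zero, so the cap is off. I lift the rest of the way.

Call:
jog_arm --motion '[[[0, 0, -15], 0], [[0, 0, -35], 0], [[0, 0, -55], 0], [[0, 0, -68], 0], [[0, 0, -70], 0]]'

```text
t: 15.35
eef_pos: [544.8, 125.3, 225.8]
tcp_rot: [3.141, 0.002, 2.799]
ft_force: [0.1, -0.3, 0.0]
opening: 0.579
grip_force: 30.0
```

Call:
jog_arm --motion '[[[0, 0, 0], 0], [[0, 0, 0], 0], [[0, 0, 0], 0], [[0, 0, 0], 0]]'

```text
t: 15.75
eef_pos: [544.3, 125.2, 224.0]
tcp_rot: [-3.141, -0.001, 2.799]
ft_force: [0.6, 0.0, -0.9]
opening: 0.573
grip_force: 30.0
```

```bash
python3 c.py w10 jar cap; python3 -c "
from h import *
S=read_camera('scene');T=read_camera('top');a=cv2.resize(S['img'][60:260,200:380],(400,444),interpolation=2);b=cv2.resize(T['img'][130:290,130:300],(400,376),interpolation=2)
o=np.zeros((444,800,3),'uint8');o[:,:400]=a;o[:376,400:]=b;cv2.imwrite('pics/fin.png',o)"
```

```text
15.8 [544.3 125.2 224.1] [-3.141e+00 -1.000e-03  2.799e+00] [ 0.11  0.41  1.74  0.    0.99 -1.12] [ 0.1   0.05 -0.87]
cap 0.87 [220.2 214.6 334.4 326.6]
```

View pics/fin.png

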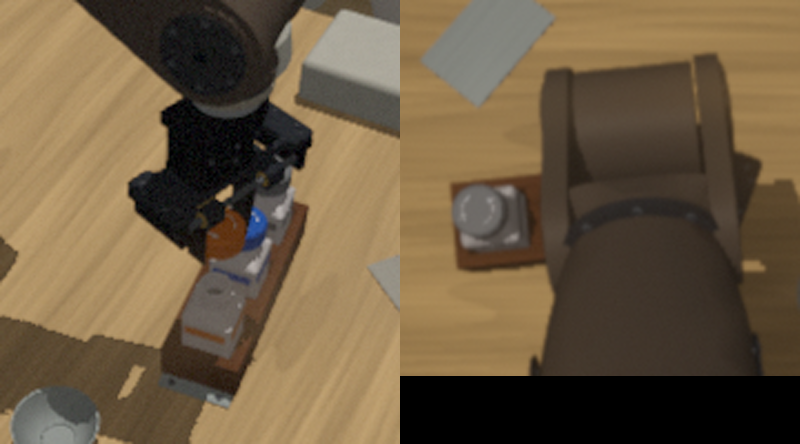

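The scene view shows the open jar at about (213,310), seated upright in the pocket. The orange cap is held level above it at (225,235) and the other jars are in place.

```bash
python3 -c "
from cell import *
print(job_done())"
```

```text
the job is handed in; nothing more can be done
None
```

I handed the job in at about 16 s: the jar stands upright in the pocket with its cap off, and the gripper holds the cap level about 7 cm above the open jar; no judging result was returned.

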